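# Restock the tin chute and set its batch wheels

### The job

A tin is going into the sloping tin chute as batch three-five-two. Push the tin from the level landing down the chute, without lifting it out, until it rests upright against the stop at the foot, and roll the three wheels of the wooden batch counter so that, from left to right as the robot sees them, the faces with three, five and two dots look straight up. Do not disturb the other things, and leave the tin and wheels at rest.

Things in the scene. Friction and masses are not known exactly. Their poses are not given: they have to be found in the camera images.
- counter: wooden batch counter, fixed; base 92 (x) x 186 (y) x 10 high; origin: centre of its underside; +y is left as the robot sees it, yaw within 0.2 rad of the world's. Three wheels sit on one axle parallel to its y axis, 60 above its underside at x = 0: left, middle, right at y = +54, 0, -54. The 9 thick cheeks between and beside the wheels reach only 80 high.
- wheel_a (a joint): left wheel (rad): wooden hexagonal drum 40 wide along the axle, faces 32 from the axle, with a 7 thick thumb ridge along each of the six edges between faces, reaching 49 from the axle. The faces bear 1 to 6 black dots in order. Friction of about 0.08 N m holds it wherever it is left (no detents); a closed fingertip in the gap behind a ridge can push it along x. All three wheels are alike.
- wheel_b (a joint): middle wheel (rad), like the left one. The face with n dots looks straight up at (n-1) x 1.0472, with ridges 30 deg either side of up. The joint grows as the top of the wheel moves along the counter's +x (away from the robot), and the number on top grows with it. End stops at 0 (1 dot) and 5.236 (6 dots): it cannot go round past them.
- wheel_c (a joint): right wheel (rad), like the other two, same sense and stops
- chute: aluminium tin chute, fixed; 89 (x) x 290 (y); origin: under its middle at the work surface; +y is left as the robot sees it, yaw within 0.2 rad of the world's. Level landing from y = +145 to +20, floor 50 high, open at its +y end; from y = +20 a ramp falls towards -y at 13 deg, 150 along the slope to the stop. Inside width 81, side walls 4 thick rise 22 above the floor; open above.
- chute_stop (a point): middle of the stop's face where it meets the ramp floor, at (0, -126, 16) in the chute; the stop is a plate 60 wide and 30 high across the channel, square to the ramp, its top edge at about y = -133, with a thin hinge rod behind
- tin: printed food tin, upright cylinder 76 across, 58 high; origin: centre of its underside, z along its axis. Starts upright on the landing. Friction keeps it on the ramp unless it is pushed. Resting against the stop its origin is at about (0, -89, 25) in the chute frame.
- onion: brown onion, 78 across, 85 high (mm); bystander, stands upright; origin: centre of its underside
- garlic: garlic bulb, 54 across, 53 high (mm); bystander, stands upright; origin: centre of its underside
- spice_a: spice jar with a yellow-brown cap, 42 across, 96 high (mm); bystander, stands upright; origin: centre of its underside
- spice_b: spice jar with a black cap, 44 across, 105 high (mm); bystander, stands upright; origin: centre of its underside
- salt_shaker: salt shaker with a grey domed cap, 44 across, 90 high (mm); bystander, stands upright; origin: centre of its underside
- tea_glass: waisted clear tea glass, 62 across, 86 high (mm); bystander, stands upright; origin: centre of its underside
Mind the look-alikes: they are no part of the job. Leave any yellow look-alike of the tin alone.

How it is judged:
At the end, for the whole second after the job is handed in: the tin stands on the ramp against the stop (within 5 mm), upright on the ramp floor and still; the left, middle and right wheels show 3, 5 and 2 dots straight up, each within 0.18 rad (10 deg), and are still (y of tin in the frame of chute between -0.099 and -0.084 m and x of tin in the frame of chute between -0.01 and 0.01 m and z of tin in the frame of chute below 0.032 m and angle between tin's own z axis and vertical below 0.32 rad and linear speed of tin below 0.01 m/s and value of joint wheel_a between 1.914 and 2.274 rad and velocity of joint wheel_a between -0.05 and 0.05 rad/s and value of joint wheel_b between 4.009 and 4.369 rad and velocity of joint wheel_b between -0.05 and 0.05 rad/s and value of joint wheel_c between 0.867 and 1.227 rad and velocity of joint wheel_c between -0.05 and 0.05 rad/s); the robot touches nothing.
It fails at once if the tin is lifted out of the chute (more than 30 mm above the landing floor) (z of tin in the frame of chute above 0.08 m).
It fails at once if a bystander is shifted by more than 40 mm or tipped over (distance of any of onion, garlic, spice_a, spice_b, salt_shaker, tea_glass from where it was at the start of the episode above 0.04 m or angle between any of onion, garlic, spice_a, spice_b, salt_shaker, tea_glass's own z axis and vertical above 0.6 rad).
It also fails if it takes over 72 s, if anything falls off the work surface, if the arm or the gripper's body presses on something with over 40 N, if the wrist force passes 120 N, or if a joint passes its speed limit or range.

### The arm

A 6-joint arm with a two-finger parallel gripper is mounted at the origin on a cart in front of the work surface, level with it; the furniture and walls round the work are solid. World frame = base frame: x ahead of the robot, y to its left, z up, the work surface at z = 0. Lengths are in m, angles in rad, forces in N, time in s.
With the tool pointing down it reaches from about 0.3 to 0.825 m from the base axis. Payload 5.4 kg.
Tool frame: the origin (TCP) lies midway between the tips of the shut fingers; the grasp point (between the pads) lies 19 mm behind it; z points along the fingers, y is the line along which they close (so a half turn about z gives the same grasp; the last joint's range is limited). The gripper opens to 92 mm and grips with 3 to 60 N. Pads are 20 mm wide; open, the fingers measure 128 mm over their backs; the gripper's body (75 mm by 189 mm) begins 69 mm behind the grasp point.
Start: joints at [1.123, 0.158, 1.597, -0, 1.386, -0.21], TCP at [0.135, 0.559, 0.215] pointing down, gripper open.
Joint ranges: [-2.91, 2.91], [-0.94, 2.29], [0.18, 2.7], [-1.29, 4.43], [0.17, 2.64], [-3, 3]. Speed limits (rad/s): [2.57, 2.57, 3.14, 3.14, 3.14, 3.14].

### API

Orientations are given as a unit quaternion [w, x, y, z].
In Python, from rig import sensors, cams, env gives the robot as it stands.
- The arm moves only by the tool step_arm, never from a script. Its argument "motion" is a list of rows, each a list of 3 entries, a list of its own where there are three numbers: the gripper command: -1 is shut, 1 is fully open, values between are in proportion, then the shift along the tool's x, y, z in units of 30 mm (1.0 is 30 mm), then the turn, a rotation vector about the tool's x, y, z in degrees. A call has 1 to 12 rows; each row shifts and turns the commanded pose from where the row before left it, along the tool's axes as they then stand; what a row does not reach is not made up. A row lasts 1/8 s, in which the tool goes at most 62.5 mm and 10.7 degrees, less where a joint would pass 70% of its speed; a pose out of reach is approached as far as the arm can. A call is refused whole if a number of a shift passes 1 or a number of a turn 10.7, either way. A call with a gripper value outside its range is refused whole. The fingers move at their own pace and stop on an object; the grip force is fixed at half the most. Time passes only in rows, so rows that do not move let the fingers close. It gives the time, the measured TCP pose, the force, the opening and the grip force at its end, in the units of the state.
- sensors.get_state(): the state, without advancing time (a new reading comes with each control period).
- cams.get_image(name): name is "side" or "top" or "wrist"; returns a dict with "pixels" (384x512x3 uint8, red, green, blue), "z_map" (384x512 float32, m along the optical axis (not along the pixel's ray), 0 where there is no reading), "fx", "fy", "cx", "cy" (pixels), "R" (3x3) and "t" (3): a world point X has camera coordinates R X + t; the wrist camera has in their place "T_tool_cam" (4x4, takes a point from camera to tool coordinates, whose origin is the TCP and whose axes are the flange's). Camera axes: x right, y down, z forward; pixel columns grow to the right and rows downward; lengths in m; the calibration is good to about 2 mm. The wrist camera is an equidistant fisheye: a pixel r from the principal point sees the ray r / f radians off the axis. A picture is of the moment at which its call begins: read the wrist's pose just before it.
- env.finish_job(): hands the job in; it is judged then, once.
The state is a dict: "time": time; "joint_pos": joint angles; "qvel": joint speeds; "joint_efforts": joint torques, N m; "eef_pos": TCP position; "eef_rot": TCP orientation; "force": force on the tool from outside, world axes, zero at the start; "ft_torque": the same for the moment, N m; "width": finger opening in m; "grip_force": force on a finger pad.
Only numpy, scipy, OpenCV 4.12 (cv2) and the standard library are available. Lean on these libraries where they do the work, as an engineer would, in place of code of your own. Each camera call takes 0.05 s, during which the arm holds its last target. There are 200 camera calls.

## Working session

There is one attempt and no reset: what is moved stays moved. The work goes in short steps, Python scripts to look and compute and a tool call to move; the robot and the scene stay as the last step left them, time stands still between calls to the robot, and variables do not carry over. Pictures are saved under pics/ and viewed, at most 10 in all, crops included, and the job is handed in when it is done.

Besides the shell and the picture viewer there is one more tool, called after "Call:" as name(argument=value, ...) on one line, values as JSON. step_arm: Moves the arm, as the interface text tells. Its arguments: {"type":"object","properties":{"motion":{"type":"array"}},"required":["motion"]}

```bash
mkdir -p pics; cat > h.py <<'E'
import numpy as np, cv2
from rig import sensors, cams, env
def grab(n):
    im=cams.get_image(n); return im
def save(im,f,crop=None,s=1):
    p=im["pixels"][:,:,::-1]
    if crop: p=p[crop[1]:crop[3],crop[0]:crop[2]]
    cv2.imwrite("pics/"+f,cv2.resize(p,None,fx=s,fy=s,interpolation=cv2.INTER_CUBIC))
def cloud(im):
    z=im["z_map"].astype(float);v,u=np.mgrid[:384,:512]
    P=np.stack([(u-im["cx"])/im["fx"]*z,(v-im["cy"])/im["fy"]*z,z],-1)
    W=(P-im["t"])@im["R"]; W[z==0]=np.nan
    return W
E
python3 - <<'E'
from h import *
s=sensors.get_state();print(s)
for n in("top","side"):
    im=grab(n);save(im,n+"0.png",s=1.5);np.save(n+"0.npy",cloud(im));np.save(n+"0p.npy",im["pixels"]);print(n,im["fx"],im["R"],im["t"])
E
```

```text
{'time': 0.0, 'joint_pos': array([ 1.12290918e+00,  1.59048114e-01,  1.59822968e+00,  1.77140250e-06,
        1.38622642e+00, -2.10086024e-01]), 'qvel': array([ 0.00189715, -0.00143072, -0.00184843,  0.00121798,  0.00067162,
        0.00127525]), 'joint_efforts': array([ 9.06449895e-05, -3.85545731e+01, -3.22123003e+01,  7.03538116e-02,
        3.73244158e-02, -8.95145172e-05]), 'eef_pos': array([0.1351807 , 0.55822853, 0.21362075]), 'eef_rot': array([-3.09621480e-04,  1.18620710e-01,  9.92939179e-01, -9.04241435e-04]), 'force': array([-0.20859749,  0.60687651, -0.72228559]), 'ft_torque': array([0.02951887, 0.06228031, 0.08870134]), 'grip_force': 0.0, 'width': 0.09153245997635759}
top 427.953084744007 [[ 0.01120776 -0.99991721  0.00632098]
 [-0.98841087 -0.01203539 -0.15132448]
 [ 0.15138802 -0.00455172 -0.98846393]] [0.11614377 0.61394976 0.96466396]
side 352.4504380257468 [[-0.89235682 -0.45131726  0.00346982]
 [-0.29381658  0.57507208 -0.76352074]
 [ 0.34259469 -0.68235243 -0.64577399]] [0.58869783 0.16157689 0.78916195]
```

View pics/top0.png

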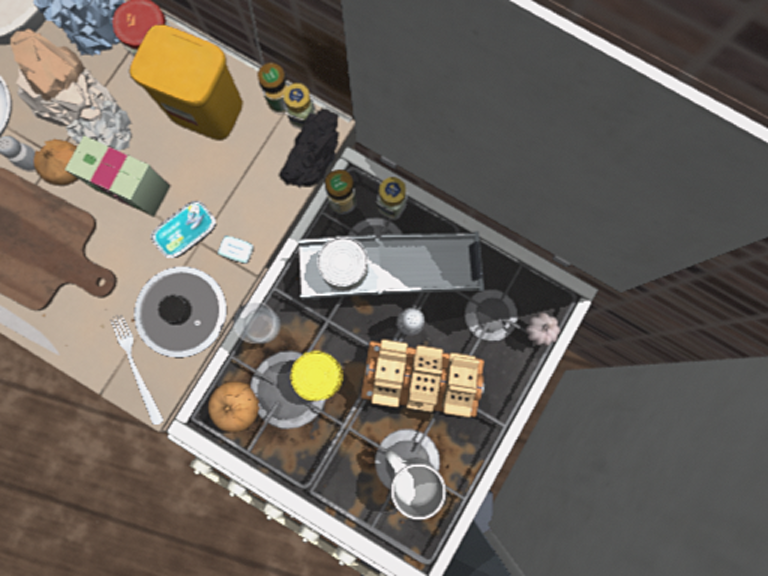

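View pics/side0.png

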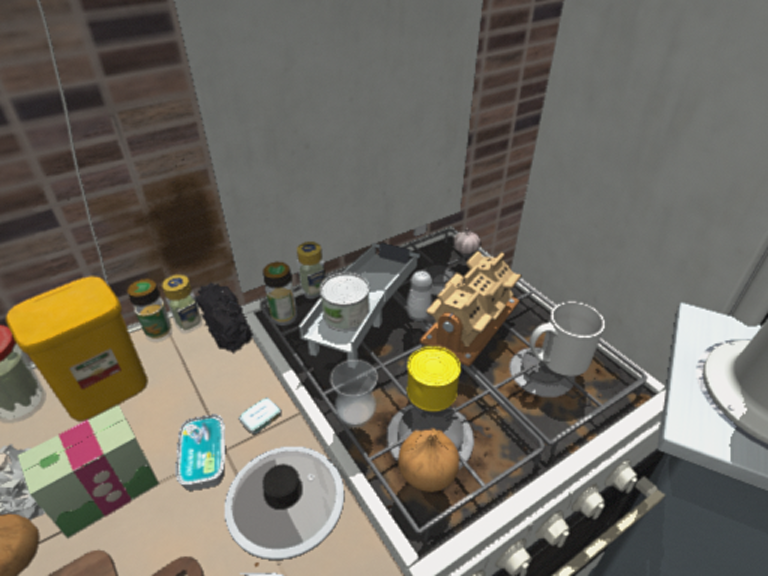

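The white-lidded tin sits on the chute landing at top px (342,262)/1.5, and the look-alike is the yellow tin at (316,375). The lid at (180,310) and the mug at (417,490) are not candidates. The counter is at (425,378). Next I'll measure them and check a close crop.

```bash
python3 - <<'E'
from h import *
W=np.load("top0.npy");p=np.load("top0p.npy")
c=np.concatenate([cv2.resize(p[210:290,235:330],None,fx=6,fy=6,interpolation=3)[:,:,::-1], cv2.resize(p[145:225,190:330],None,fx=570/140,fy=570/140,interpolation=3)[:326,:570,::-1][:110]],0)
cv2.imwrite("pics/crop.png",c)
x,y,z=W[...,0],W[...,1],W[...,2]
v,u=np.mgrid[:384,:512]
def box(a,b,c_,d): return (u>=a)&(u<c_)&(v>=b)&(v<d)
def rect(m,name):
    q=np.c_[x[m],y[m]].astype(np.float32);r=cv2.minAreaRect(q);b=cv2.boxPoints(r)
    print(name,m.sum(),"z",np.median(z[m]).round(4),"rect",np.round(r,4).tolist() if 0 else (np.round(r[0],4),np.round(r[1],4),r[2]));return b
# tin top
m=box(200,150,260,205)&(z>0.095)&(z<0.125);rect(m,"tin")
pts=np.c_[x[m],y[m]].astype(np.float32);print("tin circ",cv2.minEnclosingCircle(pts))
# chute wall top + all
m=box(190,145,330,205)&(z>0.012)&(z<0.085);b=rect(m,"chute");print(b.round(4))
ml=box(190,145,330,205)&(z>0.064)&(z<0.08);print(rect(ml,"walls72").round(4))
# counter base and wheel tops
m=box(235,220,330,285)&(z>0.03);print(rect(m,"counter").round(4))
m=box(235,220,330,285)&(z>0.085);rect(m,"ridges")
mk=(m).astype(np.uint8);n,l,st,ce=cv2.connectedComponentsWithStats(mk)
for i in range(1,n):
    if st[i,4]>15:print(st[i],np.round([x[l==i].min(),x[l==i].max(),y[l==i].min(),y[l==i].max(),z[l==i].max()],4))
for n,(a,b_,c_,d) in dict(spiceA=(250,115,275,145),spiceB=(215,110,240,145),salt=(262,200,286,226),garlic=(348,205,376,232),onion=(135,250,175,292),glass=(158,198,190,232),yel=(190,228,232,270),mug=(255,300,300,350)).items():
    mm=box(a,b_,c_,d)&(z>0.04);print(n,np.round([x[mm].min(),x[mm].max(),y[mm].min(),y[mm].max(),z[mm].max()],3))
E
```

```text
tin 888 z 0.1041 rect (array([0.6376, 0.1899]), array([0.0733, 0.074 ]), 1.3385874032974243)
tin circ ((0.6377177238464355, 0.19004422426223755), 0.03787778317928314)
chute 3767 z 0.0424 rect (array([0.6627, 0.1168]), array([0.1308, 0.2885]), 3.937490224838257)
[[ 0.5876  0.2562]
 [ 0.6074 -0.0316]
 [ 0.7379 -0.0227]
 [ 0.7181  0.2652]]
walls72 260 z 0.0697 rect (array([0.6386, 0.1773]), array([0.0899, 0.1617]), 4.977088451385498)
[[0.5869 0.254 ]
 [0.6009 0.0929]
 [0.6904 0.1007]
 [0.6764 0.2618]]
counter 2703 z 0.0842 rect (array([0.4789, 0.0629]), array([0.1784, 0.1207]), 82.7579574584961)
[[ 0.4078 -0.018 ]
 [ 0.5276 -0.0332]
 [ 0.55    0.1438]
 [ 0.4303  0.159 ]]
ridges 1310 z 0.0912 rect (array([0.466 , 0.0636]), array([0.1502, 0.0719]), 85.51364135742188)
[249 233  21  27 436] [0.4508 0.5072 0.0954 0.1393 0.1071]
[297 238  22  30 428] [ 0.4345  0.4979 -0.0139  0.0331  0.1116]
[272 243  22  27 443] [0.4296 0.4864 0.0419 0.0886 0.1097]
spiceA [0.728 0.773 0.094 0.139 0.1  ]
spiceB [0.737 0.78  0.176 0.22  0.109]
salt [0.536 0.574 0.066 0.104 0.092]
garlic [ 0.532  0.558 -0.137 -0.115  0.053]
onion [0.384 0.457 0.319 0.392 0.084]
glass [0.517 0.578 0.291 0.348 0.088]
yel [0.433 0.506 0.195 0.266 0.061]
mug [0.268 0.36  0.038 0.123 0.092]
```

View pics/crop.png

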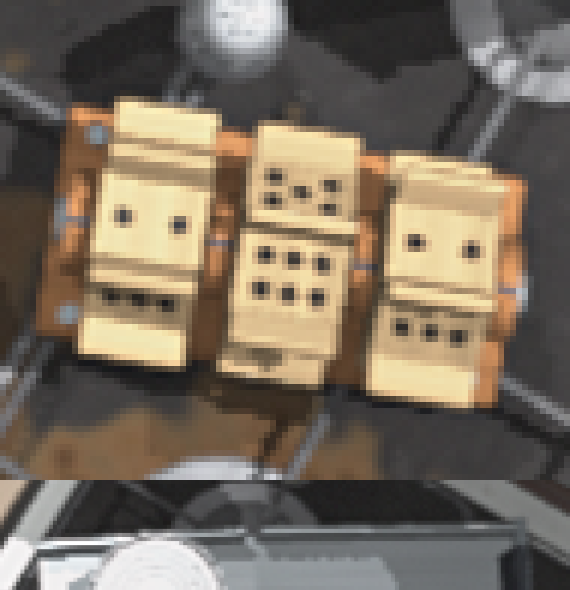

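```bash
python3 - <<'E'
from h import *
W=np.load("top0.npy")
def plane(a,b,c,d):
    P=W[b:d,a:c].reshape(-1,3);P=P[~np.isnan(P[:,0])];
    for _ in range(3):
        m=P.mean(0);n=np.linalg.svd(P-m,full_matrices=False)[2][2];n*=np.sign(n[2]);r=(P-m)@n;P=P[abs(r)<max(.0015,2*r.std())]
    return m,n,r.std(),len(P)
for nm,bx in dict(L2=(253,242,267,251),M6=(277,252,291,261),M5=(280,239,292,244),R2=(302,248,314,255)).items():
    m,n,s,k=plane(*bx);ax=m-.032*n
    a=-0.126;xc=np.array([np.cos(a),np.sin(a)])
    print(nm,m.round(4),n.round(3),s.round(4),k,"axle pt",ax.round(4),"tilt toward +xc",np.arctan2(n[:2]@xc,n[2]).round(3),"yaw from n",(np.arctan2(n[1],n[0])).round(3))
# chute walls: wall-top pts per side in landing region
v,u=np.mgrid[:384,:512]
x,y,z=W[...,0],W[...,1],W[...,2]
m=(u>190)&(u<330)&(v>145)&(v<205)&(z>.066)&(z<.08)&(y>.11)&(y<.25)
for sgn in(1,-1):
    k=m&((x-.64)*sgn>.03);f=np.polyfit(y[k],x[k],1);print("wall",sgn,k.sum(),f,"x at y=.19",np.polyval(f,.19))
# stop top near foot
k=(u>290)&(u<330)&(v>145)&(v<205)&(z>.01)&(z<.07);print("low end", np.nanmin(y[k]), [ (round(float(a),3), round(float(np.nanmax(z[k&(abs(y-a)<.004)&(abs(x-.652)<.025)])),3)) for a in np.arange(-.03,.03,.008)])
E
```

```text
L2 [0.479  0.1162 0.0904] [ 0.158 -0.036  0.987] 0.0013 115 axle pt [0.474  0.1174 0.0588] tilt toward +xc 0.162 yaw from n -0.222
M6 [0.4576 0.0634 0.0896] [-0.223  0.086  0.971] 0.0013 113 axle pt [0.4647 0.0606 0.0585] tilt toward +xc -0.235 yaw from n 2.774
M5 [0.4911 0.0582 0.0793] [ 0.709 -0.136  0.692] 0.0008 56 axle pt [0.4684 0.0626 0.0571] tilt toward +xc 0.806 yaw from n -0.19
R2 [0.469 0.01  0.089] [ 0.375 -0.032  0.926] 0.0013 79 axle pt [0.457  0.011  0.0594] tilt toward +xc 0.386 yaw from n -0.084
wall 1 77 [-0.07686993  0.69450541] x at y=.19 0.6799001218217676
wall -1 126 [-0.07371841  0.61032931] x at y=.19 0.5963228127634662
low end -0.030288855934007597 [(-0.03, 0.045), (-0.022, 0.048), (-0.014, 0.047), (-0.006, 0.021), (0.002, 0.023), (0.01, 0.024), (0.018, 0.026), (0.026, 0.027)]
```

Measured, in world coordinates:

| Thing | Position | Yaw | Checks |
|---|---|---|---|
| Counter | origin ≈ (0.4665, 0.062) | ≈ -0.145 | axle z 0.059, expected 0.060 |
| Chute | landing end ≈ (0.632, 0.258) | ≈ +0.075 | |
| Tin | (0.638, 0.190) | – | top z 0.105, expected 0.108 |

| Wheel | Now (rad) | Turn needed |
|---|---|---|
| a (left) | ≈ 1.21 | +0.88 |
| b (middle) | ≈ 5.0 | -0.81 |
| c (right) | ≈ 1.43 | -0.39 |

The crop showed the left wheel with 2 dots up at crop (150,220), the middle with 6 at (290,275), and the right with 2 at (440,245). The tin at (160,565) is the white one. Now I'll move.

Call:
step_arm(motion=[[-1,[0,0,0],[0,0,-5.3]],[-1,[-0.9,-0.9,0],[0,0,0]],[-1,[-1,-1,0],[0,0,0]],[-1,[-1,-1,0],[0,0,0]],[-1,[-1,-1,0],[0,0,0]],[-1,[-1,-1,0],[0,0,0]],[-1,[-1,-1,0],[0,0,0]],[-1,[-1,-1,0],[0,0,0]],[-1,[-1,-1,0],[0,0,0]],[-1,[-1,-1,0],[0,0,0]],[-1,[-1,-1,0],[0,0,0]],[-1,[-1,-1,0],[0,0,0]]])

```text
time: 1.6
eef_pos: [0.4121, 0.1867, 0.2143]
eef_rot: [-0.0, 0.073, 0.997, 0.0]
force: [0.2, 0.1, -0.2]
width: 0.0005
grip_force: 0.0
```

```bash
cat > to.py <<'E'
# tool-axis units to a counter-frame ('k') or chute-frame ('c') target; prints also current pose in that frame
from h import *; import sys
from scipy.spatial.transform import Rotation as Ro
F=dict(k=((.4665,.062),-.145),c=((.6433,.1134),.075))
f=sys.argv[1];o,a=F[f];C=Ro.from_euler('z',a).as_matrix();o=np.array([*o,0])
s=sensors.get_state();q=s["eef_rot"];T=Ro.from_quat([q[1],q[2],q[3],q[0]]).as_matrix()
print("t",s["time"],"pos in",f,((s["eef_pos"]-o)@C).round(4),"world",s["eef_pos"].round(4),"F",s["force"].round(1),"w",round(s["width"],4),
 "tool yaw",round(np.arctan2(-T[0,1],T[1,1]),4),"want",a,"z",T[:,2].round(3))
for g in sys.argv[2:]:
    p=o+C@np.array(eval(g)); print(g,"units",((p-s["eef_pos"])@T/.03).round(2))
E
python3 to.py k "(-.034,.054,.14)" "(-.034,.054,.098)"
```

```text
t 1.6 pos in k [-0.0719  0.1155  0.2143] world [0.4121 0.1867 0.2143] F [ 0.2  0.1 -0.2] w 0.0005 tool yaw -0.1454 want -0.145 z [-0.  0. -1.]
(-.034,.054,.14) units [-1.26 -2.05  2.48]
(-.034,.054,.098) units [-1.26 -2.05  3.88]
```

Call:
step_arm(motion=[[-1,[-0.6,-1,0],[0,0,0]],[-1,[-0.66,-1,0],[0,0,0]],[-1,[0,-0.05,0.8],[0,0,0]],[-1,[0,0,0.8],[0,0,0]],[-1,[0,0,0.8],[0,0,0]],[-1,[0,0,0.5],[0,0,0]],[-1,[0,0,0.5],[0,0,0]],[-1,[0,0,0.45],[0,0,0]],[-1,[0,0,0],[0,0,0]],[-1,[0,0,0],[0,0,0]]])

```text
time: 2.85
eef_pos: [0.4407, 0.1216, 0.0996]
eef_rot: [0.001, 0.073, 0.997, 0.0]
force: [-0.1, 0.3, -0.2]
width: 0.0003
grip_force: 0.0
```

```bash
python3 to.py k "(.008,.054,.098)"; python3 - <<'E'
from h import *
a=grab("side");save(a,"s1.png",crop=(260,150,372,250),s=5)
E
```

```text
t 2.85 pos in k [-0.0342  0.0553  0.0996] world [0.4407 0.1216 0.0996] F [-0.1  0.3 -0.2] w 0.0003 tool yaw -0.1452 want -0.145 z [ 0.001  0.    -1.   ]
(.008,.054,.098) units [-1.41 -0.04  0.06]
```

View pics/s1.png

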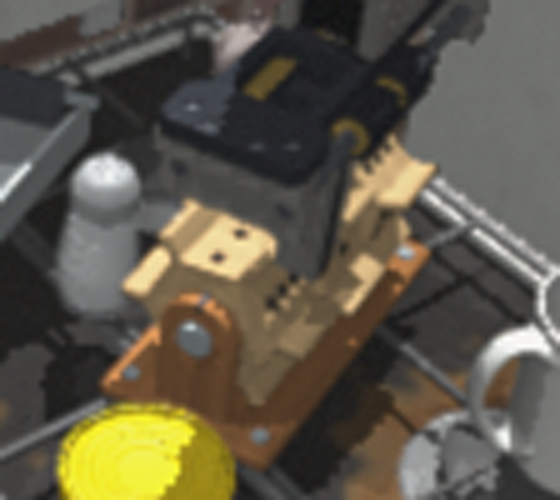

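The closed fingertip sits at crop (315,270), behind the left wheel's ridge on the robot side and clear of the neighbouring wheel. I'll push along +x now.

Call:
step_arm(motion=[[-1,[-0.2,0,0.06],[0,0,0]],[-1,[-0.2,0,0],[0,0,0]],[-1,[-0.2,0,0],[0,0,0]],[-1,[-0.2,0,0],[0,0,0]],[-1,[-0.2,0,0],[0,0,0]],[-1,[-0.2,0,0],[0,0,0]],[-1,[-0.2,0,0],[0,0,0]],[-1,[0,0,0],[0,0,0]]])

```text
time: 3.9
eef_pos: [0.4825, 0.1153, 0.0974]
eef_rot: [0.001, 0.073, 0.997, -0.0]
force: [-0.9, 0.0, 0.5]
width: 0.0006
grip_force: 0.4
```

```bash
python3 to.py k "(.008,.054,.098)"
```

```text
t 3.9 pos in k [0.0082 0.0551 0.0974] world [0.4825 0.1153 0.0974] F [-0.9  0.   0.5] w 0.0006 tool yaw -0.1455 want -0.145 z [ 0.001 -0.    -1.   ]
(.008,.054,.098) units [ 0.01 -0.04 -0.02]
```

Call:
step_arm(motion=[[-1,[0.15,0,0],[0,0,0]],[-1,[0,0,-0.8],[0,0,0]],[-1,[0,0,-0.8],[0,0,0]],[-1,[-0.46,-0.92,0],[0,0,0]],[-1,[-0.47,-0.91,0],[0,0,0]],[-1,[0,0,0],[0,0,0]],[-1,[0,0,0.8],[0,0,0]],[-1,[0,0,0.4],[0,0,0]],[-1,[0,0,0.4],[0,0,0]],[-1,[0,0,0],[0,0,0]]])

```text
time: 5.15
eef_pos: [0.4962, 0.0582, 0.0965]
eef_rot: [-0.001, 0.072, 0.997, 0.0]
force: [0.4, 0.4, -0.1]
width: 0.0002
grip_force: 0.0
```

```bash
python3 to.py k "(-.008,.0,.098)"
```

```text
t 5.15 pos in k [0.0299 0.0006 0.0965] world [0.4962 0.0582 0.0965] F [ 0.4  0.4 -0.1] w 0.0002 tool yaw -0.1449 want -0.145 z [-0.002  0.    -1.   ]
(-.008,.0,.098) units [ 1.26 -0.02 -0.05]
```

Next I pull the middle wheel, lift, move over to the right wheel and drop in behind its ridge.

Call:
step_arm(motion=[[-1,[0.2,0,-0.05],[0,0,0]],[-1,[0.2,0,0],[0,0,0]],[-1,[0.2,0,0],[0,0,0]],[-1,[0.2,0,0],[0,0,0]],[-1,[0.2,0,0],[0,0,0]],[-1,[0.26,0,0],[0,0,0]],[-1,[0,0,0],[0,0,0]],[-1,[0,0,0],[0,0,0]]])

```text
time: 6.15
eef_pos: [0.4584, 0.0634, 0.0982]
eef_rot: [-0.001, 0.073, 0.997, 0.0]
force: [0.7, -0.1, -0.3]
width: 0.0006
grip_force: 0.0
```

```bash
python3 to.py k "(.010,-.054,.15)" "(.01,-.054,.1)"
```

```text
t 6.15 pos in k [-0.0082  0.0002  0.0982] world [0.4584 0.0634 0.0982] F [ 0.7 -0.1 -0.3] w 0.0006 tool yaw -0.1452 want -0.145 z [-0.003  0.    -1.   ]
(.010,-.054,.15) units [-0.6  -1.81 -1.73]
(.01,-.054,.1) units [-0.61 -1.81 -0.06]
```

Call:
step_arm(motion=[[-1,[-0.15,0,0],[0,0,0]],[-1,[0,0,-0.8],[0,0,0]],[-1,[0,0,-0.9],[0,0,0]],[-1,[-0.26,-0.9,0],[0,0,0]],[-1,[-0.26,-0.91,0],[0,0,0]],[-1,[0,0,0],[0,0,0]],[-1,[0,0,0.8],[0,0,0]],[-1,[0,0,0.4],[0,0,0]],[-1,[0,0,0.45],[0,0,0]],[-1,[0,0,0],[0,0,0]]])

```text
time: 7.4
eef_pos: [0.4707, 0.0072, 0.0992]
eef_rot: [-0.001, 0.072, 0.997, 0.0]
force: [-0.5, 0.0, -0.3]
width: 0.0007
grip_force: 0.0
```

```bash
python3 to.py k "(-.0085,-.054,.098)"
```

```text
t 7.4 pos in k [ 0.012  -0.0537  0.0992] world [0.4707 0.0072 0.0992] F [-0.5  0.  -0.3] w 0.0007 tool yaw -0.1449 want -0.145 z [-0.002  0.001 -1.   ]
(-.0085,-.054,.098) units [ 0.68 -0.01  0.04]
```

Call:
step_arm(motion=[[-1,[0.2,0,0.04],[0,0,0]],[-1,[0.2,0,0],[0,0,0]],[-1,[0.28,0,0],[0,0,0]],[-1,[0,0,0],[0,0,0]],[-1,[-0.2,0,0],[0,0,0]],[-1,[0,0,-0.8],[0,0,0]],[-1,[0,0,-0.9],[0,0,0]],[-1,[0,0,-1],[0,0,0]],[-1,[0,0,-0.8],[0,0,-6]],[-1,[0,0,0],[0,0,-6.5]],[-1,[0,0,0],[0,0,0]]])

```text
time: 8.78
eef_pos: [0.4573, 0.0087, 0.204]
eef_rot: [-0.0, -0.036, 0.999, 0.0]
force: [-0.3, -0.8, -0.4]
width: 0.0007
grip_force: 0.0
```

```bash
python3 to.py c "(0,.145,.2)" "(0,.138,.065)"
```

```text
t 8.775 pos in c [-0.1933 -0.0905  0.204 ] world [0.4573 0.0087 0.204 ] F [-0.3 -0.8 -0.4] w 0.0007 tool yaw 0.0716 want 0.075 z [-0.001  0.    -1.   ]
(0,.145,.2) units [-6.42  7.87  0.13]
(0,.138,.065) units [-6.42  7.64  4.63]
```

Call:
step_arm(motion=[[-1,[-0.8,0.98,0],[0,0,0]],[-1,[-0.8,0.98,0],[0,0,0]],[-1,[-0.8,0.98,0],[0,0,0]],[-1,[-0.8,0.98,0],[0,0,0]],[-1,[-0.8,0.98,0],[0,0,0]],[-1,[-0.8,0.98,0],[0,0,0]],[-1,[-0.8,0.98,0],[0,0,0]],[-1,[-0.82,0.98,0],[0,0,0]],[-1,[0,0,0],[0,0,0]]])

```text
time: 9.9
eef_pos: [0.6322, 0.2589, 0.202]
eef_rot: [-0.001, -0.036, 0.999, -0.0]
force: [-0.9, 0.1, -0.2]
width: 0.0002
grip_force: 0.0
```

```bash
python3 to.py c "(0,.144,.12)" "(0,.144,.063)"; python3 - <<'E'
from h import *
a=grab("top");save(a,"t2.png",crop=(190,140,330,290),s=4)
W=cloud(a);np.save("top2.npy",W)
def plane(a,b,c,d):
    P=W[b:d,a:c].reshape(-1,3);P=P[~np.isnan(P[:,0])];P=P[P[:,2]>.085]
    for _ in range(4):
        m=P.mean(0);n=np.linalg.svd(P-m,full_matrices=False)[2][2];n*=np.sign(n[2]);r=(P-m)@n;P=P[abs(r)<max(.0015,2*r.std())]
    return m,n,r.std(),len(P)
for nm,bx in dict(L=(253,238,267,247),M=(278,243,291,252),R=(302,247,315,256)).items():
    m,n,s,k=plane(*bx);print(nm,m.round(4),n.round(3),s.round(4),k,"tilt",np.arctan2(n[:2]@[.989,-.145],n[2]).round(3))
E
```

```text
t 9.9 pos in c [-2.000e-04  1.459e-01  2.020e-01] world [0.6322 0.2589 0.202 ] F [-0.9  0.1 -0.2] w 0.0002 tool yaw 0.073 want 0.075 z [-0.003 -0.    -1.   ]
(0,.144,.12) units [-0.01 -0.06  2.73]
(0,.144,.063) units [-0.02 -0.06  4.63]
L [0.4876 0.1166 0.093 ] [-0.51   0.079  0.857] 0.002 118 tilt -0.542
M [0.4772 0.0625 0.0931] [-0.465  0.058  0.883] 0.0023 110 tilt -0.488
R [0.4683 0.0096 0.0909] [-0.138 -0.009  0.99 ] 0.0015 97 tilt -0.136
```

View pics/t2.png

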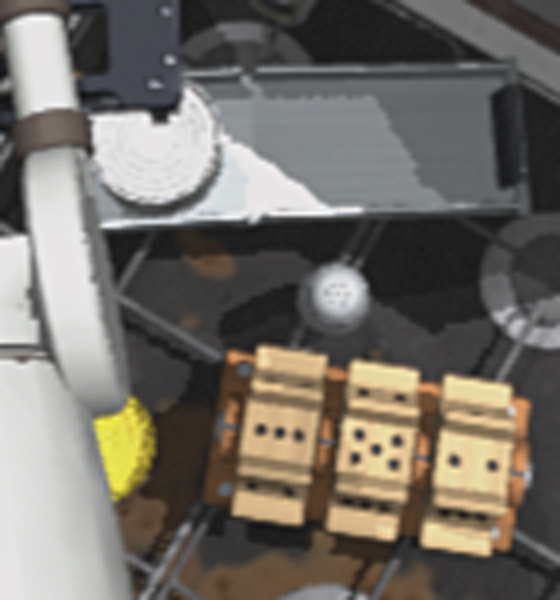

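From left to right the wheels read 3 at crop (281,433), 5 at (377,450) and 2 at (473,465). My fit boxes overlapped the ridges, so I'll refit on the faces from the same picture. Meanwhile I lower the finger behind the tin.

```bash
python3 - <<'E'
from h import *
W=np.load("top2.npy")
for nm,(a,b,c,d) in dict(L=(254,245,267,252),M=(278,249,291,256),R=(302,253,315,259)).items():
    P=W[b:d,a:c].reshape(-1,3);P=P[P[:,2]<.097]
    for _ in range(4):
        m=P.mean(0);n=np.linalg.svd(P-m,full_matrices=False)[2][2];n*=np.sign(n[2]);r=(P-m)@n;P=P[abs(r)<max(.0015,2*r.std())]
    print(nm,m.round(4),n.round(3),r.std().round(4),len(P),"tilt",np.arctan2(n[:2]@[.989,-.145],n[2]).round(3))
E
```

```text
L [0.4749 0.1152 0.0907] [-0.033  0.005  0.999] 0.0014 83 tilt -0.033
M [0.4664 0.0618 0.0913] [ 0.031 -0.061  0.998] 0.0011 78 tilt 0.04
R [0.4595 0.0094 0.091 ] [ 0.127 -0.035  0.991] 0.0013 70 tilt 0.131
```

Call:
step_arm(motion=[[-1,[0,0,0.9],[0,0,0]],[-1,[0,0,0.9],[0,0,0]],[-1,[0,0,0.9],[0,0,0]],[-1,[0,0,0.6],[0,0,0]],[-1,[0,0,0.6],[0,0,0]],[-1,[0,0,0.4],[0,0,0]],[-1,[0,0,0.3],[0,0,0]],[-1,[0,0,0],[0,0,0]]])

```text
time: 10.95
eef_pos: [0.632, 0.2572, 0.0655]
eef_rot: [-0.0, -0.036, 0.999, -0.0]
force: [-0.3, -0.2, -1.2]
width: 0.0004
grip_force: 0.0
```

Wheel tilts are -0.03, +0.04 and +0.13. I'll nudge the right wheel later. Now I push the tin.

Call:
step_arm(motion=[[-1,[0,-0.3,0],[0,0,0]],[-1,[0,-0.3,0],[0,0,0]],[-1,[0,-0.3,0],[0,0,0]],[-1,[0,-0.3,0],[0,0,0]],[-1,[0,-0.3,0],[0,0,0]],[-1,[0,-0.3,0],[0,0,0]],[-1,[0,-0.3,0],[0,0,0]],[-1,[0,-0.3,0],[0,0,0]],[-1,[0,-0.3,0.05],[0,0,0]],[-1,[0,-0.3,0.05],[0,0,0]],[-1,[0,-0.3,0.05],[0,0,0]],[-1,[0,0,0],[0,0,0]]])

```text
time: 12.45
eef_pos: [0.6392, 0.1575, 0.0611]
eef_rot: [-0.0, -0.036, 0.999, -0.0]
force: [-0.8, -0.6, -0.0]
width: 0.0001
grip_force: 0.0
```

```bash
python3 to.py c "(0,-.033,.052)"; python3 - <<'E'
from h import *
a=grab("top");save(a,"t3.png",crop=(190,140,330,220),s=5)
W=cloud(a);C=(W[...,:2]-[.6433,.1134]);ca,sa=np.cos(.075),np.sin(.075)
xc=C[...,0]*ca+C[...,1]*sa;yc=-C[...,0]*sa+C[...,1]*ca;z=W[...,2]
m=(abs(xc)<.045)&(yc>-.12)&(yc<.03)&(z>.075)&(z<.12);print(m.sum(),xc[m].min(),xc[m].max(),yc[m].min(),yc[m].max(),z[m].min(),z[m].max())
E
```

```text
t 12.45 pos in c [-0.0007  0.0443  0.0611] world [0.6392 0.1575 0.0611] F [-0.8 -0.6 -0. ] w 0.0001 tool yaw 0.0719 want 0.075 z [-0.001 -0.001 -1.   ]
(0,-.033,.052) units [-0.03 -2.58  0.3 ]
85 -0.033903182563598935 -0.015943132625585187 -0.04742392886647237 0.020823810649214885 0.07715753839630544 0.10690687393949454
```

View pics/t3.png

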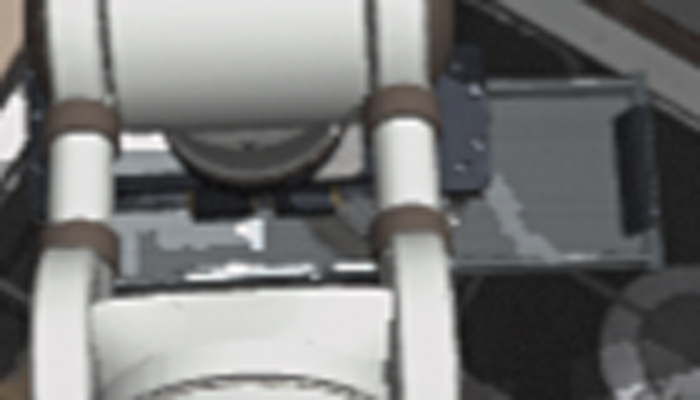

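The arm hides the tin here. Its visible part, at crop (330,240), reaches chute y ≈ -0.047, which fits a tin in contact with the finger. I'll continue.

Call:
step_arm(motion=[[-1,[0,-0.22,0.03],[0,0,0]],[-1,[0,-0.22,0.03],[0,0,0]],[-1,[0,-0.22,0.03],[0,0,0]],[-1,[0,-0.22,0.03],[0,0,0]],[-1,[0,-0.22,0.03],[0,0,0]],[-1,[0,-0.22,0.03],[0,0,0]],[-1,[0,-0.22,0.03],[0,0,0]],[-1,[0,-0.22,0.03],[0,0,0]],[-1,[0,-0.22,0.03],[0,0,0]],[-1,[0,-0.22,0.03],[0,0,0]],[-1,[0,-0.22,0],[0,0,0]],[-1,[0,0,0],[0,0,0]]])

```text
time: 14.0
eef_pos: [0.6449, 0.0855, 0.0527]
eef_rot: [0.0, -0.036, 0.999, -0.0]
force: [-0.9, -0.7, -0.2]
width: 0.0003
grip_force: 0.0
```

```bash
python3 to.py c "(0,-.04,.052)"; python3 - <<'E'
from h import *
a=grab("side");save(a,"s4.png",crop=(190,140,330,240),s=5)
E
```

```text
t 14.0 pos in c [-0.0005 -0.028   0.0527] world [0.6449 0.0855 0.0527] F [-0.9 -0.7 -0.2] w 0.0003 tool yaw 0.0722 want 0.075 z [ 0. -0. -1.]
(0,-.04,.052) units [-0.02 -0.4   0.02]
```

View pics/s4.png

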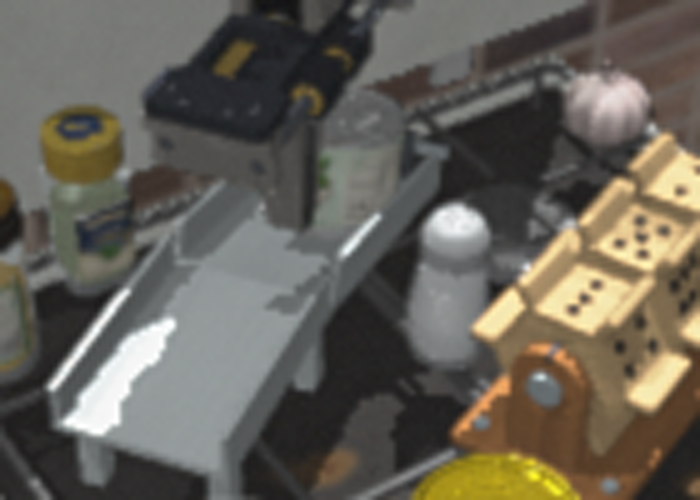

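The tin is upright on the ramp at crop (355,160), just ahead of the finger at (290,190) and near the stop. I'll creep on until contact force shows.

Call:
step_arm(motion=[[-1,[0,-0.1,0.02],[0,0,0]],[-1,[0,-0.08,0],[0,0,0]],[-1,[0,-0.05,0],[0,0,0]],[-1,[0,0,0],[0,0,0]]])

```text
time: 14.55
eef_pos: [0.6453, 0.0791, 0.052]
eef_rot: [-0.0, -0.036, 0.999, -0.0]
force: [-0.8, 0.8, -0.3]
width: 0.0001
grip_force: 0.0
```

Call:
step_arm(motion=[[-1,[0,-0.05,0],[0,0,0]],[-1,[0,-0.05,0],[0,0,0]],[-1,[0,-0.05,0],[0,0,0]],[-1,[0,0,0],[0,0,0]]])

```text
time: 15.05
eef_pos: [0.6456, 0.0746, 0.052]
eef_rot: [0.0, -0.036, 0.999, -0.0]
force: [-0.8, 0.8, -0.9]
width: 0.0002
grip_force: 0.1
```

Call:
step_arm(motion=[[-1,[0,-0.05,0],[0,0,0]],[-1,[0,-0.05,0],[0,0,0]],[-1,[0,0,0],[0,0,0]]])

```text
time: 15.42
eef_pos: [0.6459, 0.0716, 0.052]
eef_rot: [0.0, -0.036, 0.999, -0.0]
force: [0.8, -0.2, 0.7]
width: 0.0005
grip_force: 0.1
```

```bash
python3 to.py c "(0,-.04,.052)"
```

```text
t 15.425 pos in c [-0.0006 -0.0419  0.052 ] world [0.6459 0.0716 0.052 ] F [ 0.8 -0.2  0.7] w 0.0005 tool yaw 0.0727 want 0.075 z [ 0. -0. -1.]
(0,-.04,.052) units [-0.02  0.06  0.  ]
```

Call:
step_arm(motion=[[-1,[0,0.3,0],[0,0,0]],[-1,[0,0.5,0],[0,0,0]],[-1,[0,0,-1],[0,0,0]],[-1,[0,0,-1],[0,0,0]],[-1,[0,1,-1],[0,0,0]],[-1,[0,1,-1],[0,0,0]],[-1,[0,1,-0.8],[0,0,0]],[-1,[0,1,0],[0,0,0]],[-1,[0,1,0],[0,0,0]],[-1,[0,0,0],[0,0,0]]])

```text
time: 16.68
eef_pos: [0.6322, 0.2482, 0.1959]
eef_rot: [-0.0, -0.038, 0.999, 0.0]
force: [0.4, -0.0, -0.4]
width: 0.0003
grip_force: 0.0
```

```bash
cat > meas.py <<'E'
from h import *
a=grab("top");save(a,"t5.png",crop=(190,140,330,290),s=4)
W=cloud(a);C=(W[...,:2]-[.6433,.1134]);ca,sa=np.cos(.075),np.sin(.075)
xc=C[...,0]*ca+C[...,1]*sa;yc=-C[...,0]*sa+C[...,1]*ca;z=W[...,2]
m=(abs(xc)<.045)&(yc>-.15)&(yc<.0)&(z>.064)&(z<.12)
q=np.c_[xc[m],yc[m],z[m]]
print("tin top circle",m.sum(),cv2.minEnclosingCircle(q[:,:2].astype(np.float32)))
A=np.c_[q[:,:2],np.ones(len(q))];k=np.linalg.lstsq(A,q[:,2],rcond=None)[0];print("slope deg",np.degrees(np.arctan(k[:2])),"z mid",q[:,2].mean())
P3=q.mean(0);n=np.array([-k[0],-k[1],1]);n/=np.linalg.norm(n);c=np.array([*cv2.minEnclosingCircle(q[:,:2].astype(np.float32))[0],0]);c[2]=c[:2]@k[:2]+k[2];print("origin est",c-.058*n)
# stop top edge
st=(abs(xc)<.025)&(yc<-.115)&(yc>-.15)&(z>.035)&(z<.06);print("stop",st.sum(),yc[st].min() if st.any() else 0,yc[st].max() if st.any() else 0,z[st].max() if st.any() else 0)
E
python3 meas.py
```

```text
tin top circle 882 ((-0.00029641742003150284, -0.06150789186358452), 0.07370688766241074)
slope deg [1.53740964 4.10722493] z mid 0.07743601055707669
origin est [ 0.00125571 -0.05735523  0.02195577]
stop 23 -0.1406428793259037 -0.12977206198363886 0.04475630626127996
```

View pics/t5.png

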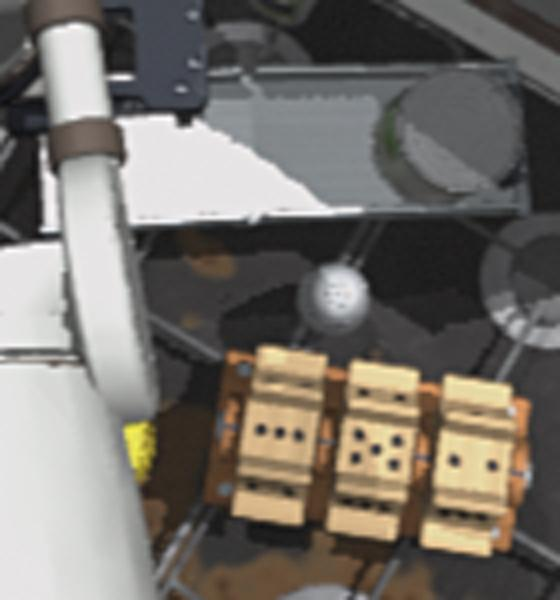

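The tin stands on the ramp with its top at crop (460,130), right by the stop. My mask also took in the landing walls, so I'll redo it more tightly.

```bash
sed -i 's/(abs(xc)<.045)&(yc>-.15)&(yc<.0)&(z>.064)/(abs(xc)<.042)\&(yc>-.155)\&(yc<-.04)\&(z>.068)/' meas.py; cat >> meas.py <<'E'
r=(q-P3)@n;g=abs(r)<.003;q2=q[g];A=np.c_[q2[:,:2],np.ones(len(q2))];k=np.linalg.lstsq(A,q2[:,2],rcond=None)[0];n=np.array([-k[0],-k[1],1]);n/=np.linalg.norm(n)
c=(q2.max(0)+q2.min(0))/2;c[2]=c[:2]@k[:2]+k[2];print("refit",len(q2),"ranges",q2.min(0).round(4),q2.max(0).round(4),"tilt deg",np.degrees(np.arctan(k[:2])).round(1),"top",c.round(4),"origin",(c-.058*n).round(4))
E
python3 meas.py; python3 to.py k "(.012,-.054,.2)" "(.012,-.054,.098)"
```

```text
tin top circle 852 ((-0.0005262356135062873, -0.09630339592695236), 0.039101492613554)
slope deg [0.62582819 9.88386933] z mid 0.07785239713638828
origin est [ 9.78703918e-05 -8.63481707e-02  2.06593009e-02]
stop 21 -0.14081955125011184 -0.12967896722432115 0.04761539651244456
refit 658 ranges [-0.0367 -0.1345  0.0692] [ 0.0363 -0.0608  0.0865] tilt deg [ 0.4 11.5] top [-0.0002 -0.0976  0.0779] origin [ 0.0002 -0.0861  0.021 ]
t 16.775 pos in k [0.1381 0.2058 0.1958] world [0.6329 0.2457 0.1958] F [-0.9 -0.2  0.5] w 0.0006 tool yaw 0.0739 want -0.145 z [-0.    -0.001 -1.   ]
(.012,-.054,.2) units [ 5.98 -7.54 -0.13]
(.012,-.054,.098) units [ 5.98 -7.54  3.27]
```

The tin is upright, at most about 3 mm from the stop. I'll press again until the wrist force shows firm contact.

Call:
step_arm(motion=[[-1,[0,-1,0],[0,0,0]],[-1,[0,-1,0],[0,0,0]],[-1,[0,-1,0],[0,0,0]],[-1,[0,-1,0],[0,0,0]],[-1,[0,-0.9,0.5],[0,0,0]],[-1,[0,0,1],[0,0,0]],[-1,[0,0,1],[0,0,0]],[-1,[0,0,1],[0,0,0]],[-1,[0,0,0.8],[0,0,0]],[-1,[0,0,0.5],[0,0,0]],[-1,[0,-0.4,0],[0,0,0]],[-1,[0,0,0],[0,0,0]]])

```text
time: 18.27
eef_pos: [0.6458, 0.0853, 0.0533]
eef_rot: [0.001, -0.036, 0.999, -0.0]
force: [0.2, 0.3, 0.2]
width: 0.0001
grip_force: 0.0
```

```bash
python3 to.py c "(0,-.042,.052)"
```

```text
t 18.275 pos in c [ 0.0004 -0.0282  0.0533] world [0.6458 0.0853 0.0533] F [0.2 0.3 0.2] w 0.0001 tool yaw 0.0713 want 0.075 z [ 0.002 -0.    -1.   ]
(0,-.042,.052) units [ 0.01 -0.46  0.04]
```

Call:
step_arm(motion=[[-1,[0,-0.2,0.04],[0,0,0]],[-1,[0,-0.15,0],[0,0,0]],[-1,[0,-0.1,0],[0,0,0]],[-1,[0,-0.06,0],[0,0,0]],[-1,[0,-0.06,0],[0,0,0]],[-1,[0,0,0],[0,0,0]]])

```text
time: 19.02
eef_pos: [0.6459, 0.0697, 0.0507]
eef_rot: [-0.0, -0.036, 0.999, -0.0]
force: [0.2, 0.2, -0.5]
width: 0.0008
grip_force: 0.0
```

Call:
step_arm(motion=[[-1,[0,-0.06,0],[0,0,0]],[-1,[0,-0.04,0],[0,0,0]],[-1,[0,0,0],[0,0,0]]])

```text
time: 19.4
eef_pos: [0.6459, 0.0685, 0.0508]
eef_rot: [-0.0, -0.036, 0.999, 0.001]
force: [-0.2, 6.6, 0.8]
width: 0.0005
grip_force: 3.2
```

Firm contact at 6.6 N: the tin is against the stop. I'll retreat and go to the right wheel.

Call:
step_arm(motion=[[-1,[0,0.2,0],[0,0,0]],[-1,[0,0.5,0],[0,0,0]],[-1,[0,0,-1],[0,0,0]],[-1,[0,0,-1],[0,0,0]],[-1,[0,0,-1],[0,0,0]],[-1,[0,0,-1],[0,0,0]],[-1,[1,0,-0.5],[0,0,6.2]],[-1,[1,0,0],[0,0,6.2]],[-1,[1,0,0],[0,0,0]],[-1,[0,0,0],[0,0,0]]])

```text
time: 20.65
eef_pos: [0.5539, 0.0916, 0.1858]
eef_rot: [-0.0, 0.071, 0.997, -0.0]
force: [0.5, -0.8, -0.4]
width: 0.0006
grip_force: 0.0
```

```bash
python3 to.py k "(.010,-.054,.2)" "(.010,-.054,.098)"
```

```text
t 20.65 pos in k [0.0822 0.0419 0.1858] world [0.5539 0.0916 0.1858] F [ 0.5 -0.8 -0.4] w 0.0006 tool yaw -0.1425 want -0.145 z [-0. -0. -1.]
(.010,-.054,.2) units [ 2.41 -3.19 -0.47]
(.010,-.054,.098) units [ 2.41 -3.19  2.93]
```

Call:
step_arm(motion=[[-1,[0.8,-0.8,0],[0,0,0]],[-1,[0.8,-0.8,0],[0,0,0]],[-1,[0.8,-0.8,0],[0,0,0]],[-1,[0,-0.8,0.5],[0,0,0]],[-1,[0,0,0.8],[0,0,0]],[-1,[0,0,0.8],[0,0,0]],[-1,[0,0,0.5],[0,0,0]],[-1,[0,0,0.35],[0,0,0]],[-1,[0,0,0],[0,0,0]]])

```text
time: 21.78
eef_pos: [0.4702, 0.0062, 0.097]
eef_rot: [-0.0, 0.072, 0.997, 0.0]
force: [-0.4, 1.0, -0.1]
width: 0.0003
grip_force: 0.0
```

```bash
python3 to.py k "(-.0135,-.054,.098)"
```

```text
t 21.775 pos in k [ 0.0117 -0.0547  0.097 ] world [0.4702 0.0062 0.097 ] F [-0.4  1.  -0.1] w 0.0003 tool yaw -0.1434 want -0.145 z [-0.001  0.    -1.   ]
(-.0135,-.054,.098) units [ 0.84  0.02 -0.03]
```

Then I pull, retreat, lift and carry the arm clear, up and to the left by the tea-glass side as before, for a final look.

Call:
step_arm(motion=[[-1,[0.3,0,0],[0,0,0]],[-1,[0.2,0,0],[0,0,0]],[-1,[0.2,0,0],[0,0,0]],[-1,[0.14,0,0],[0,0,0]],[-1,[0,0,0],[0,0,0]],[-1,[-0.2,0,0],[0,0,0]],[-1,[0,0,-0.8],[0,0,0]],[-1,[0,0,-1],[0,0,0]],[-1,[0,0,-1],[0,0,0]],[-1,[0,0,-0.8],[0,0,0]]])

```text
time: 23.02
eef_pos: [0.4511, 0.0089, 0.2062]
eef_rot: [-0.0, 0.072, 0.997, 0.0]
force: [-0.2, 0.0, -0.3]
width: 0.0001
grip_force: 0.0
```

Call:
step_arm(motion=[[-1,[0,1,0],[0,0,0]],[-1,[0,1,0],[0,0,0]],[-1,[0,1,0],[0,0,0]],[-1,[0,1,0],[0,0,0]],[-1,[0,1,0],[0,0,0]],[-1,[0,1,0],[0,0,0]],[-1,[0,1,0],[0,0,0]],[-1,[0,1,0],[0,0,0]],[-1,[0,1,0],[0,0,0]],[-1,[0,1,0],[0,0,0]],[-1,[0,1,0],[0,0,0]],[-1,[0,0,0],[0,0,0]]])

```text
time: 24.52
eef_pos: [0.4979, 0.3368, 0.2043]
eef_rot: [-0.001, 0.071, 0.998, -0.0]
force: [-0.2, -0.6, 0.1]
width: 0.0004
grip_force: 0.0
```

```bash
sed -i 's/t5.png/t6.png/' meas.py; cat >> meas.py <<'E'
for nm,(a_,b,c_,d) in dict(L=(254,245,267,252),M=(278,249,291,256),R=(302,253,315,259)).items():
    P=W[b:d,a_:c_].reshape(-1,3);P=P[P[:,2]<.097]
    for _ in range(4):
        m=P.mean(0);n=np.linalg.svd(P-m,full_matrices=False)[2][2];n*=np.sign(n[2]);r=(P-m)@n;P=P[abs(r)<max(.0015,2*r.std())]
    print(nm,m.round(4),len(P),"tilt",np.arctan2(n[:2]@[.989,-.145],n[2]).round(3))
E
python3 meas.py
```

```text
tin top circle 834 ((-0.00019458311726339161, -0.09927105158567429), 0.03899867460131645)
slope deg [1.06173032 9.67813265] z mid 0.07735242474199537
origin est [ 0.00086484 -0.08952211  0.02003275]
stop 9 -0.13911958526241192 -0.13177213860292655 0.04502857974616637
refit 656 ranges [-0.0367 -0.1367  0.0684] [ 0.036  -0.063   0.0849] tilt deg [ 0.6 11.3] top [-0.0003 -0.0999  0.0773] origin [ 0.0003 -0.0885  0.0204]
L [0.4748 0.1162 0.0907] 82 tilt -0.1
M [0.4661 0.0619 0.0912] 80 tilt -0.017
R [0.4594 0.0099 0.0917] 68 tilt -0.049
```

View pics/t6.png

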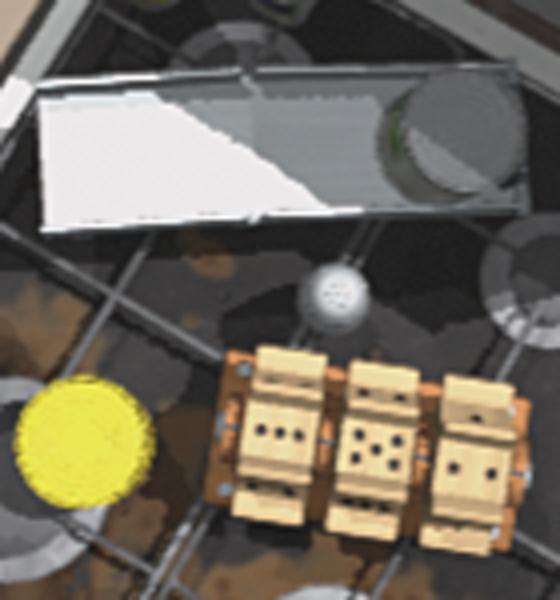

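The tin's origin measures chute y -0.0885, as expected when seated against the stop. The wheels read 3 at crop (281,433), 5 at (377,450) and 2 at (473,465), all within 0.1 rad, and the arm is clear. I'll hand it in.

```bash
python3 -c "
from rig import env;print(env.finish_job())"
```

```text
the job is handed in; nothing more can be done
None
```

I handed the job in at about 25 s of the 72 s allowed; it returned no verdict. By my last camera measurement, the tin stands upright against the chute stop, the wheels show 3, 5 and 2 dots up (each within about 0.1 rad), and I saw no sign of anything else being disturbed.

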